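Nest the cans of a three-layer magnetic shield

ROBOT

A 6-joint arm with a two-finger parallel gripper is mounted at the origin on a cart in front of the work surface, level with it; the furniture and walls round the work are solid. World frame = base frame: x ahead of the robot, y to its left, z up, the work surface at z = 0. Lengths are in m, angles in rad, forces in N, time in s.
With the tool pointing down it reaches from about 0.25 to 0.775 m from the base axis. Payload 8.9 kg.
Tool frame: the origin (TCP) lies at the very end of the fingers, on their centre line; the grasp point (between the pads) lies manip.pinch_z behind it (manip.pinch_z is the distance from the TCP to the grasp point, in m); x points along the fingers, y is the direction in which the jaws open and shut, and the axes are right-handed (so a half turn about x gives the same grasp; the last joint's range is limited). The gripper opens to 85 mm and grips with 20 to 120 N. Pads are 22 mm wide; open, the fingers measure 114 mm over their backs; the gripper's body (76 mm by 85 mm) begins 54 mm behind the grasp point. The pads swing forward as they close: fully open they stand 13 mm farther back than shut.
Start: joints at [1.068, 0.291, -0.153, 1.127, 0, 1.431], TCP at [0.187, 0.491, 0.231] pointing down, gripper open.
Joint ranges: [-2.52, 2.52], [-0.91, 1.74], [-1.3, 1.37], [-1.96, 2.02], [-1.52, 1.47], [-3.14, 3.14]. Speed limits (rad/s): [2.22, 2.22, 2.79, 3.14, 3.14, 3.14].

INTERFACE

Orientations are given as a rotation vector (axis times angle).
In Python, from cell import manip, viewer, order gives the robot as it stands. The module is installed in compiled form; this text tells all that it offers.
- The arm moves only by the shell command python3 -m handwheel 'ROWS' [FORCE]. ROWS is text: rows parted by semicolons, each of 7 numbers parted by spaces: the turn, a rotation vector about the world's x, y, z each as a share of 5 degrees, from -1 to 1, then the shift along the world's x, y, z each as a share of 0.03 m, from -1 to 1, then the opening, from 0 (shut) to 1 (fully open). In form: ax ay az x y z jaw; .... A call has 1 to 5 rows; each row shifts and turns the commanded pose from where the row before left it; what a row does not reach is not made up. A row lasts 1/10 s, in which the tool goes at most 50 mm and 8.59 degrees, less where a joint would pass 70% of its speed; a pose out of reach is approached as far as the arm can. A call with a number of a shift or a turn outside -1 to 1 is refused whole. A call with a gripper value outside its range is refused whole. The fingers move at their own pace and stop on an object; FORCE is the grip in N (left out, the last holds). Time passes only in rows, so rows that do not move let the fingers close. It gives the time, the measured TCP pose, the force and the opening at its end, in the units of the state.
- manip.sense(): the state, without advancing time (a new reading comes with each control period).
- viewer.grab_frame(name): name is "side" or "top" or "wrist"; returns (picture, depth): 400x640x3 uint8, blue, green, red; 400x640 float32, m along the optical axis (not along the pixel's ray), 0 where there is no reading.
- viewer.get_calibration(name): a dict with "camera_matrix" (3x3 intrinsics, pixels), "rvec" (rotation vector, rad) and "tvec" (3), from world to camera coordinates, as OpenCV has them. Camera axes: x right, y down, z forward; pixel columns grow to the right and rows downward; lengths in m; the calibration is good to about 2 mm. A picture is of the moment at which its call begins: read the wrist's pose just before it. get_calibration takes no time and is no camera call; for the wrist camera it gives the pose at the moment of the call.
- order.hand_in(): hands the job in, once; it reports no verdict.
Trained networks look in the newest picture that a camera, given by its name, has taken for a name from the list of things; names that differ only in an ending like _2 or _b are one class to them, and where a whole thing is asked for, a point or a joint stands for the part that bears it (a point fixed in the world has none). Each returns a list of dicts, best first, with "conf" (0 to 1); they miss things now and then, are a little off and sometimes report something else, mostly with a low value. They report only what shows in the picture. A call takes as long as a camera call.
- viewer.spot_in(thing, camera): "xy" ([column, row] in pixels, amid what is visible of it).
- viewer.regions_of(thing, camera): "region" (400x640 bool, what is visible of it) and "xy" ([column, row] in pixels, amid what is visible of it).
The state is a dict: "time_s": time; "qpos": joint angles; "joint_vel": joint speeds; "effort": joint torques, N m; "ee_pos": TCP position; "tool_rot": TCP orientation; "force": force on the tool from outside, world axes, zero at the start; "ft_torque": the same for the moment, N m; "width": finger opening in m.
Only numpy, scipy, OpenCV 4.12 (cv2) and the standard library are available. Lean on these libraries where they do the work, as an engineer would, in place of code of your own. Each camera call takes 0.05 s, during which the arm holds its last target. There are 200 camera calls.

TASK

Assemble the three-layer magnetic shield: the dark outer can is clamped, leaning, in the aluminium cradle. First put the copper middle can fully home inside the outer can, then the taller, slimmer aluminium inner can fully home inside the copper one, open ends up, letting each can down to the bottom rather than dropping it. Let go of them and leave the other things on the table where they are.

Things in the scene. Friction and masses are not known exactly. Their poses are not given: they have to be found in the camera images.
- outer_can: dark steel outer shield can, an open round can of 70 mm outer and 64 mm inner diameter, 50 mm long, floor 5 mm thick, fixed in the cradle (a thin clamp band with a small bolt lug is round it). Origin: centre of its underside; z runs along its axis out of its mouth, leaning 30 degrees from vertical (the mouth looks up and roughly to the robot's left, +y), y is horizontal. Its mouth is at z = 50 mm in this frame, the inner floor at z = 5 mm.
- cradle: aluminium cradle, fixed: base plate 130x110x10 mm (x, y, z) with an inclined bed, under 60 mm high, that carries the outer can, which leans towards the cradle's -x. Origin: centre of the plate's underside, on the table; z up. Behind and above it a black lamp shade (fixed) hangs over x 0.67 to 0.85, y -0.09 to 0.09 m in the robot's base frame, 0.23 to 0.43 m above the table: swing past it on the robot's side.
- middle_center (a point): copper middle can, open round can standing mouth up: 58 mm outer and 52 mm inner diameter, 82 mm long, floor 4 mm thick, about 0.12 kg. This point is on its axis half-way along, 41 mm from its underside; z points out of its mouth. Home in the outer can, it stands 37 mm out of the outer can's mouth, and has 3 mm of play all round; it leans on the lower wall by that play.
- inner_center (a point): aluminium inner can, open round can standing mouth up: 46 mm outer and 40 mm inner diameter, 112 mm long, floor 4 mm thick, about 0.10 kg. This point is on its axis half-way along, 56 mm from its underside; z points out of its mouth. Home in the middle can, it stands 34 mm out of the middle can's mouth, and has 3 mm of play all round.
- middle_can: the copper middle can as a body; origin at the centre of its underside, z out of its mouth
- inner_can: the aluminium inner can as a body; origin at the centre of its underside, z out of its mouth
- ivory_box: small flat ivory-coloured closed box, 40x52x19 mm; a bystander. Origin: centre of its underside.
- hex_key: black bent hex key lying flat, 93x31x6 mm; a bystander. Origin: centre of its underside.
- paper_tape: small roll of tan paper tape lying flat, 42 mm across, 18 mm high; a bystander. Origin: centre of its underside.
- white_holder: small white post holder standing upright, 22x29x45 mm; a bystander. Origin: centre of its underside.
- orange_tape: roll of orange tape lying flat, 70 mm across, 20 mm high; a bystander. Origin: centre of its underside.
- glue_bottle: tan squeeze bottle with a red tip, standing, 40 mm across, 125 mm high; a bystander. Origin: centre of its underside.
- peach_box: small flat peach-coloured closed box, 45x55x21 mm; a bystander. Origin: centre of its underside.

How it is judged:
By the outcome, as a careful person would: the job done as asked, in the order asked, and still so for the second after the job is handed in, with the robot touching nothing.
It also fails if it takes over 69 s, if anything falls off the work surface, if the arm or the gripper's body presses on something with over 40 N, if the wrist force passes 120 N, or if a joint passes its speed limit or range.

## Working session

There is one attempt and no reset: what is moved stays moved. The work goes in short steps, Python scripts to look and compute and a shell command to move; the robot and the scene stay as the last step left them, time stands still between calls to the robot, and variables do not carry over. Pictures are saved under pics/ and viewed, on a budget of 10 in all, crops included, one or two more only if the job needs it, and the job is handed in when it is done.

```bash
mkdir -p pics; cat > h.py <<'E'
import numpy as np, cv2
from cell import manip, viewer, order
def cal(n):
    c=viewer.get_calibration(n); K=np.array(c["camera_matrix"]); R=cv2.Rodrigues(np.array(c["rvec"],float))[0]; return K,R,np.array(c["tvec"],float).ravel()
def cloud(n,depth,mask,c=None):
    K,R,t=c or cal(n); v,u=np.nonzero(mask&(depth>0)); z=depth[v,u]
    P=np.stack([(u-K[0,2])/K[0,0]*z,(v-K[1,2])/K[1,1]*z,z],1); return (P-t)@R
E
python3 - <<'E'
from h import *
print(manip.pinch_z, manip.sense())
ims=[]
for n in ["top","side"]:
    im,d=viewer.grab_frame(n); cv2.imwrite(f"pics/{n}0.png",im)
    for t in ["outer_can","cradle","middle_can","inner_can","ivory_box","hex_key","paper_tape","white_holder","orange_tape","glue_bottle","peach_box"]:
        r=viewer.regions_of(t,n)
        for q in r[:2]:
            P=cloud(n,d,q["region"])
            if len(P): print(n,t,round(q["conf"],2),np.round(q["xy"]),len(P),"med",np.median(P,0).round(3),"lo",np.percentile(P,3,axis=0).round(3),"hi",np.percentile(P,97,axis=0).round(3))
E
```

```text
0.0187 {'time_s': 0.0, 'qpos': array([ 1.06771478e+00,  2.91256207e-01, -1.54125301e-01,  1.12669439e+00,
       -1.81381906e-05,  1.43149400e+00]), 'joint_vel': array([-0.00158379, -0.00288199, -0.0003144 , -0.00042292, -0.00109335,
        0.00027736]), 'effort': array([ 4.57717260e-04, -5.37143254e+01,  3.31373298e+01,  1.59940613e-02,
       -1.16275810e-04,  4.90013491e-06]), 'ee_pos': array([0.18659077, 0.49025715, 0.23074519]), 'tool_rot': array([ 0.28447914,  1.55227297, -0.28640408]), 'force': array([0.59362053, 0.06615147, 0.3630687 ]), 'ft_torque': array([ 0.0108334 ,  0.04194415, -0.03888245]), 'width': 0.08557814840541038}
top outer_can 0.62 [358. 199.] 995 med [0.562 0.036 0.049] lo [ 0.528 -0.001  0.023] hi [0.592 0.074 0.091]
top cradle 0.68 [232. 186.] 471 med [0.604 0.338 0.02 ] lo [0.58  0.312 0.006] hi [0.629 0.364 0.023]
top cradle 0.64 [355. 200.] 2554 med [0.555 0.045 0.013] lo [ 0.507 -0.015  0.001] hi [0.613 0.106 0.085]
top middle_can 0.8 [458. 225.] 768 med [ 0.496 -0.191  0.042] lo [ 0.469 -0.207  0.002] hi [ 0.52  -0.153  0.083]
top ivory_box 0.84 [303. 2
[... 1246 characters left out ...]
04 0.139 0.003] hi [0.456 0.19  0.02 ]
side hex_key 0.58 [280. 253.] 70 med [0.414 0.021 0.005] lo [ 0.411 -0.023  0.001] hi [0.425 0.061 0.007]
side paper_tape 0.85 [406. 292.] 286 med [ 0.599 -0.218  0.016] lo [ 0.579 -0.238  0.001] hi [ 0.617 -0.201  0.02 ]
side white_holder 0.61 [412. 267.] 164 med [ 0.655 -0.166  0.032] lo [ 0.649 -0.171  0.005] hi [ 0.667 -0.154  0.046]
side orange_tape 0.71 [332. 176.] 276 med [0.695 0.281 0.016] lo [0.664 0.253 0.   ] hi [0.722 0.317 0.021]
side glue_bottle 0.54 [306. 152.] 280 med [0.66  0.389 0.051] lo [0.647 0.381 0.005] hi [0.676 0.404 0.112]
side peach_box 0.59 [302. 173.] 228 med [0.602 0.328 0.019] lo [0.58  0.305 0.001] hi [0.631 0.362 0.022]
```

```bash
python3 - <<'E'
import cv2,numpy as np
a=cv2.imread("pics/top0.png")[120:320,160:520];b=cv2.imread("pics/side0.png")[130:330,220:460]
cv2.imwrite("pics/a.png",np.vstack([cv2.resize(a,(540,300)),cv2.resize(b,(540,300*540//360*240//240))[:300]]) if 0 else np.vstack([cv2.resize(a,None,fx=1.5,fy=1.5),cv2.resize(b,(360,300)).repeat(1,0) if 0 else cv2.copyMakeBorder(cv2.resize(b,(360,300)),0,0,0,180,0)]))
E
```

```text
(no output)
```

View pics/a.png

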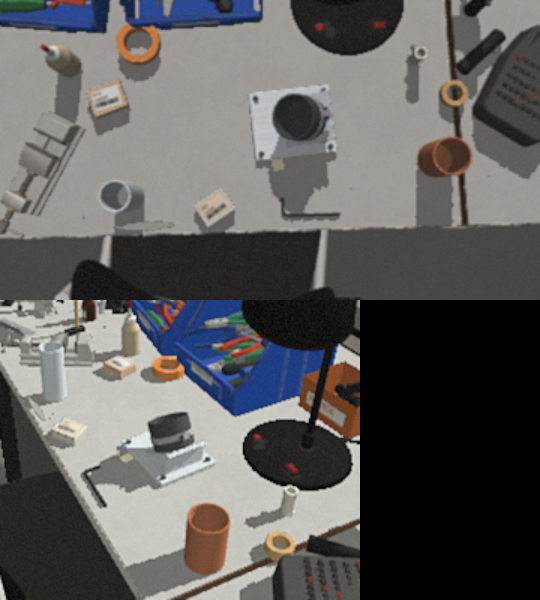

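The picture shows the outer can at top pixel (358,199), the copper can at (456,224) and the inner can at about (240,250). Next I fit the shapes to the clouds.

```bash
cat >> h.py <<'E'
from scipy.optimize import least_squares
def sdf(r,z,ro,ri,L,f):
    # signed distance (2D) to cup profile: wall box and floor box
    def box(r,z,r0,r1,z0,z1):
        dr=np.abs(r-(r0+r1)/2)-(r1-r0)/2; dz=np.abs(z-(z0+z1)/2)-(z1-z0)/2
        return np.hypot(np.maximum(dr,0),np.maximum(dz,0))+np.minimum(np.maximum(dr,dz),0)
    return np.minimum(box(r,z,ri,ro,0,L),box(r,z,-ro,ro,0,f))
DIM={"outer_can":(.035,.032,.050,.005),"middle_can":(.029,.026,.082,.004),"inner_can":(.023,.020,.112,.004)}
def fit(P,dim,p0,free):  # p=[x,y,z,tilt,azimuth]; free: index list
    p0=np.array(p0,float)
    def full(q): p=p0.copy(); p[free]=q; return p
    def ax(p): return np.array([np.sin(p[3])*np.cos(p[4]),np.sin(p[3])*np.sin(p[4]),np.cos(p[3])])
    def res(q):
        p=full(q); d=P-p[:3]; z=d@ax(p); r=np.linalg.norm(d-z[:,None]*ax(p),axis=1); return sdf(r,z,*dim)
    s=least_squares(res,p0[free],loss="soft_l1",f_scale=.002,x_scale=[.01 if i<3 else .1 for i in free])
    p=full(s.x); return p,ax(p),np.median(np.abs(res(s.x)))
E
python3 - <<'E'
from h import *
C={}
for n in ["top","side"]:
    im,d=viewer.grab_frame(n); c=cal(n)
    for t,p0,free in [("outer_can",[.555,.03,.03,np.pi/6,1.5],[0,1,2,4]),("middle_can",[.495,-.18,0,0,0],[0,1]),("inner_can",[.45,.3,0,0,0],[0,1])]:
        r=viewer.regions_of(t,n)
        if r: m=r[0]["region"]
        else:
            m=np.zeros(d.shape,bool); m[230:275,220:265]=1
        P=cloud(n,d,m,c)
        if not r: P=P[(P[:,2]>.01)&(np.abs(P[:,0]-.45)<.05)&(np.abs(P[:,1]-.3)<.05)]
        C.setdefault(t,[]).append(P)
        for az0 in ([1.2,1.9] if t[0]=="o" else [0]):
            p0[4]=az0; p,a,e=fit(P,DIM[t],p0,free); print(n,t,len(P),p.round(4),a.round(3),e.round(4))
    print()
P=np.vstack(C["outer_can"]); 
for free in ([0,1,2,4],[0,1,2,3,4]): print(fit(P,DIM["outer_can"],[.555,.03,.03,np.pi/6,1.5],free))
# plate edges from the top view
c=cal("top"); im,d=viewer.grab_frame("top"); r=viewer.regions_of("cradle","top")
for q in r:
    if abs(q["xy"][0]-355)<20:
        P=cloud("top",d,q["region"],c); P=P[(P[:,2]>.004)&(P[:,2]<.016)]
        print(len(P),cv2.minAreaRect(P[:,:2].astype(np.float32)))
E
```

```text
top outer_can 932 [0.5614 0.0218 0.0357 0.5236 1.6257] [-0.027  0.499  0.866] 0.0008
top outer_can 932 [0.5639 0.0229 0.037  0.5236 1.7652] [-0.097  0.491  0.866] 0.0009
top middle_can 800 [ 0.495 -0.181  0.     0.     0.   ] [0. 0. 1.] 0.0005
top inner_can 555 [0.4485 0.303  0.     0.     0.    ] [0. 0. 1.] 0.0006

side outer_can 650 [0.5622 0.0201 0.0358 0.5236 1.5755] [-0.002  0.5    0.866] 0.0008
side outer_can 650 [0.5624 0.0198 0.0353 0.5236 1.592 ] [-0.011  0.5    0.866] 0.0008
side middle_can 1233 [ 0.4956 -0.1863  0.      0.      0.    ] [0. 0. 1.] 0.0007
side inner_can 622 [0.4507 0.3021 0.     0.     0.    ] [0. 0. 1.] 0.0007

(array([0.56139114, 0.02172183, 0.03576013, 0.52359878, 1.62122034]), array([-0.02520132,  0.49936449,  0.8660254 ]), np.float64(0.000807238586480105))
(array([0.5617763 , 0.02115743, 0.03630525, 0.54870501, 1.64496912]), array([-0.03865179,  0.52014867,  0.85320068]), np.float64(0.0008043714848071232))
1214 ((0.5603916049003601, 0.04448859766125679), (0.11020293086767197, 0.13009989261627197), 4.3946003913879395)
```

```bash
cat >> h.py <<'E'
from scipy.spatial.transform import Rotation as Ro
AZ=np.radians(94)
A=np.array([.5*np.cos(AZ),.5*np.sin(AZ),np.sqrt(.75)])
def need(pos,tilt,s=None):
    s=s or manip.sense(); R=Ro.from_rotvec(s["tool_rot"])
    best=None
    for sg in (1,-1):
        a=np.array([np.sin(tilt)*np.cos(AZ),np.sin(tilt)*np.sin(AZ),np.cos(tilt)]); y=sg*np.array([np.sin(AZ),-np.cos(AZ),0]); x=-a
        T=Ro.from_matrix(np.stack([x,y,np.cross(x,y)],1)); w=(T*R.inv()).as_rotvec()
        if best is None or np.linalg.norm(w)<np.linalg.norm(best): best=w
    print("t",round(s["time_s"],2),"pos",s["ee_pos"].round(4),"w",round(s["width"],4),"F",np.array(s["force"]).round(1),"q",s["qpos"].round(2))
    print(" shift units",((np.array(pos)-s["ee_pos"])/.03).round(2)," turn units",(np.degrees(best)/5).round(2), "frame",R.as_matrix().round(2).tolist())
E
python3 -c "
from h import *
need([.495,-.183,.15],0)"
```

```text
t 1.7 pos [0.1868 0.4906 0.2313] w 0.0854 F [-0.3 -0.3 -1.5] q [ 1.07  0.29 -0.15  1.13  0.    1.43]
 shift units [ 10.27 -22.45  -2.71]  turn units [  0.    -0.   -13.03] frame [[-0.0, 0.36, 0.93], [-0.0, 0.93, -0.36], [-1.0, -0.0, -0.0]]
```

```bash

python3 -m handwheel '0 0 -.52 .41 -.9 0 1;0 0 -.52 .41 -.9 0 1;0 0 -.52 .41 -.9 0 1;0 0 -.52 .41 -.9 0 1;0 0 -.52 .41 -.9 0 1' 
python3 -m handwheel '0 0 -.52 .41 -.9 0 1;0 0 -.52 .41 -.9 0 1;0 0 -.52 .41 -.9 0 1;0 0 -.52 .41 -.9 0 1;0 0 -.52 .41 -.9 0 1' 
python3 -m handwheel '0 0 -.52 .41 -.9 0 1;0 0 -.52 .41 -.9 0 1;0 0 -.52 .41 -.9 0 1;0 0 -.52 .41 -.9 0 1;0 0 -.52 .41 -.9 0 1' 
python3 -m handwheel '0 0 -.52 .41 -.9 0 1;0 0 -.52 .41 -.9 0 1;0 0 -.52 .41 -.9 0 1;0 0 -.52 .41 -.9 0 1;0 0 -.52 .41 -.9 0 1' 
python3 -m handwheel '0 0 -.52 .41 -.8 0 1;0 0 -.52 .41 -.8 0 1;0 0 -.52 .41 -.6 0 1;0 0 -.52 .3 -.5 0 1;0 0 -.52 .1 0 0 1' 
python3 - <<'E'
from h import *
need([.495,-.183,.054],0)
c=cal("wrist"); im,d=viewer.grab_frame("wrist"); cv2.imwrite("pics/w1.png",im)
r=viewer.regions_of("middle_can","wrist"); print([(q["conf"],q["xy"]) for q in r[:2]])
P=cloud("wrist",d,r[0]["region"],c); print(len(P),P.min(0),P.max(0)); print(fit(P,DIM["middle_can"],[.495,-.183,0,0,0],[0,1]))
E
```

```text
time_s: 2.2
ee_pos: [0.2486, 0.3546, 0.2314]
tool_rot: [0.464, 1.52, -0.464]
force: [0.6, -1.1, -0.3]
width: 0.0855
time_s: 2.7
ee_pos: [0.3102, 0.2196, 0.2315]
tool_rot: [0.64, 1.474, -0.64]
force: [0.2, -1.0, 0.4]
width: 0.0852
time_s: 3.2
ee_pos: [0.3717, 0.0845, 0.2315]
tool_rot: [0.815, 1.412, -0.815]
force: [0.6, 0.1, 0.8]
width: 0.0857
time_s: 3.7
ee_pos: [0.4332, -0.0506, 0.2314]
tool_rot: [0.987, 1.335, -0.987]
force: [0.6, 0.7, 0.9]
width: 0.0855
time_s: 4.2
ee_pos: [0.4826, -0.1322, 0.2311]
tool_rot: [1.158, 1.24, -1.158]
force: [-0.2, -0.5, 0.5]
width: 0.0856
t 4.2 pos [ 0.4826 -0.1322  0.2311] w 0.0856 F [-0.2 -0.5  0.5] q [-0.41  0.24 -0.22  1.11 -0.    1.09]
 shift units [ 0.41 -1.69 -5.9 ]  turn units [0.01 0.   0.01] frame [[0.0, 1.0, 0.07], [-0.0, 0.07, -1.0], [-1.0, 0.0, 0.0]]
[(0.94, [328.2, 222.1])]
3072 [ 0.46709592 -0.21044665  0.00100145] [ 0.52220633 -0.15397299  0.08319923]
(array([ 0.4948584 , -0.18313302,  0.        ,  0.        ,  0.        ]), array([0., 0., 1.]), np.float64(0.00031816322821645593))
```

View pics/w1.png

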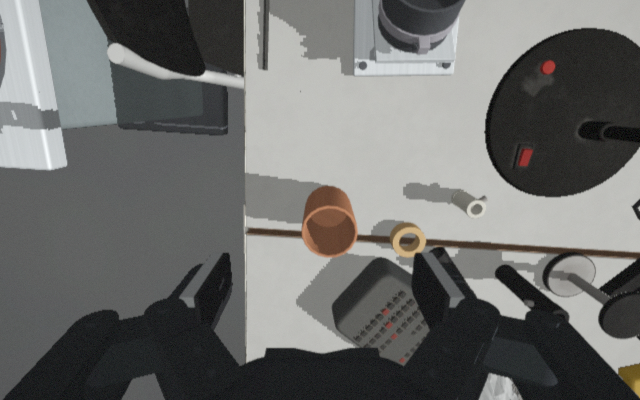

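Copper can seen at (328,222) in the wrist view. The fit gives (0.495, -0.183), which agrees with the top view. Now I go down and grip it.

```bash

python3 -m handwheel '0 0 0 .2 -.85 -.5 1;0 0 0 .21 -.85 -.7 1;0 0 0 0 0 -1 1;0 0 0 0 0 -1 1;0 0 0 0 0 -1 1' 
python3 -m handwheel '0 0 0 0 0 -.9 1;0 0 0 0 0 -.6 1;0 0 0 0 0 -.37 1;0 0 0 0 0 0 1;0 0 0 0 0 0 .5' 40
python3 -m handwheel '0 0 0 0 0 0 .4;0 0 0 0 0 0 .3;0 0 0 0 0 0 .3;0 0 0 0 0 0 .3;0 0 0 0 0 0 .3' 
python3 -c "
from h import *
need([.495,-.183,.049],0)"
```

```text
time_s: 4.8
ee_pos: [0.4937, -0.1811, 0.1044]
tool_rot: [1.155, 1.243, -1.154]
force: [-0.7, -0.4, -0.5]
width: 0.0852
time_s: 5.3
ee_pos: [0.4943, -0.1814, 0.0499]
tool_rot: [1.155, 1.242, -1.155]
force: [0.1, 0.1, 0.4]
width: 0.0733
time_s: 5.8
ee_pos: [0.4947, -0.1817, 0.0505]
tool_rot: [1.156, 1.241, -1.155]
force: [-1.8, 0.8, 6.7]
width: 0.0559
t 5.8 pos [ 0.4947 -0.1817  0.0505] w 0.0559 F [-1.8  0.8  6.7] q [-0.49  0.47 -0.41  0.69 -0.    1.01]
 shift units [ 0.01 -0.04 -0.05]  turn units [ 0.01  0.02 -0.03] frame [[0.0, 1.0, 0.07], [-0.0, 0.07, -1.0], [-1.0, 0.0, 0.0]]
```

```bash

python3 -m handwheel '0 0 0 0 0 .4 .3;0 0 0 0 0 .8 .3;0 0 0 0 0 1 .3;0 0 0 0 0 1 .3;0 0 0 0 0 1 .3' 
python3 -m handwheel '0 0 0 .3 .6 .9 .3;0 0 0 .4 .9 .6 .3;0 0 0 .4 .9 0 .3;0 0 0 .4 .6 0 .3;0 0 0 .2 .3 0 .3' 
python3 - <<'E'
from h import *
s=manip.sense(); need([.495,-.1,.2],0); p=s["ee_pos"]
for n in ["side","top"]:
    c=cal(n); im,d=viewer.grab_frame(n); cv2.imwrite(f"pics/{n}1.png",im)
    r=viewer.regions_of("middle_can",n); print(n,[(q["conf"],q["xy"]) for q in r[:2]])
    if r:
        P=cloud(n,d,r[0]["region"],c); P=P[np.linalg.norm(P[:,:2]-p[:2],axis=1)<.05]; print(len(P),P.min(0),P.max(0))
        for f in ([0,1,2],[0,1,2,3,4]): print(fit(P,DIM["middle_can"],[p[0],p[1],p[2]-.05,.02,-1.5],f))
E
```

```text
time_s: 6.3
ee_pos: [0.4939, -0.1813, 0.1775]
tool_rot: [1.156, 1.242, -1.155]
force: [0.3, -0.7, -0.9]
width: 0.0559
time_s: 6.8
ee_pos: [0.5458, -0.081, 0.2214]
tool_rot: [1.155, 1.242, -1.154]
force: [0.2, 0.6, -1.0]
width: 0.0561
t 6.8 pos [ 0.5458 -0.081   0.2214] w 0.0561 F [ 0.2  0.6 -1. ] q [-0.28  0.35 -0.1   1.12  0.    1.22]
 shift units [-1.69 -0.63 -0.71]  turn units [ 0.    0.02 -0.05] frame [[0.0, 1.0, 0.07], [-0.0, 0.07, -1.0], [-1.0, 0.0, 0.0]]
side []
top [(0.38, [198.2, 160.8]), (0.27, [301.7, 257.5])]Traceback (most recent call last):
  File "<stdin>", line 7, in <module>
    return umr_minimum(a, axis, None, out, keepdims, initial, where)
ValueError: zero-size array to reduction operation minimum which has no identity
```

```bash
cat >> h.py <<'E'
def held(dim,L,p=None,names=("side","top"),tag="x"):
    s=manip.sense(); p=s["ee_pos"]; ax=-Ro.from_rotvec(s["tool_rot"]).as_matrix()[:,0]
    for n in names:
        c=cal(n); im,d=viewer.grab_frame(n); cv2.imwrite(f"pics/{n}_{tag}.png",im)
        P=cloud(n,d,np.ones(d.shape,bool),c); q=P-p; h=q@ax; r=np.linalg.norm(q-h[:,None]*ax,axis=1)
        P=P[(r<.04)&(h<-.004)&(h>.03-L-.015)]
        tl=np.arccos(ax[2]); az=np.arctan2(ax[1],ax[0]) if tl>.05 else -1.5
        if len(P)>50:
            for f in ([0,1,2],[0,1,2,3,4]):
                o,a,e=fit(P,dim,[*(p-ax*(L-.031)),max(tl,.02),az],f); print(n,len(P),"base",o[:3].round(4),"axis",a.round(3),"err",e.round(4),"rel in tool",(Ro.from_rotvec(s["tool_rot"]).inv().apply(o[:3]-p)).round(4), "ax tool",Ro.from_rotvec(s["tool_rot"]).inv().apply(a).round(3))
        else: print(n,len(P))
E
python3 - <<'E'
from h import *
held(DIM["middle_can"],.082,tag="m1")
a=cv2.imread("pics/side_m1.png"); cv2.imwrite("pics/c.png",cv2.resize(a[100:300,220:460],None,fx=2.2,fy=2.2))
E
```

```text
side 510 base [ 0.5457 -0.0833  0.1338] axis [ 0.001 -0.02   1.   ] err 0.0005 rel in tool [0.0865 0.0011 0.0005] ax tool [-1.   -0.    0.02]
side 510 base [ 0.5457 -0.0845  0.171 ] axis [0.001 0.    1.   ] err 0.0005 rel in tool [0.0493 0.001  0.0017] ax tool [-1.     0.001  0.   ]
top 392 base [ 0.5449 -0.0826  0.1698] axis [ 0.001 -0.02   1.   ] err 0.0004 rel in tool [ 0.0505  0.0004 -0.0003] ax tool [-1.   -0.    0.02]
top 392 base [ 0.5447 -0.0829  0.1698] axis [ 0.011 -0.008  1.   ] err 0.0004 rel in tool [ 0.0505  0.0001 -0.    ] ax tool [-1.     0.01   0.009]
```

View pics/c.png

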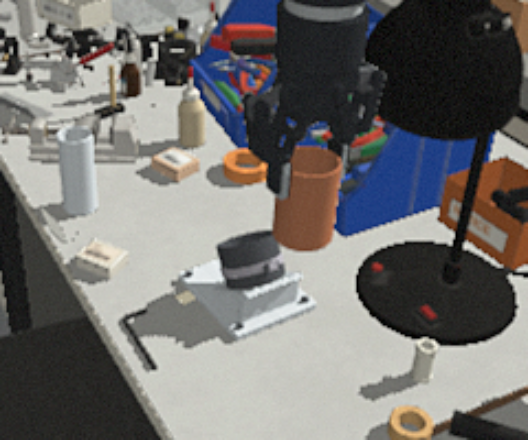

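The copper can hangs straight in the jaws, with its base 50 mm below the TCP. Next I tilt it and go above the mouth.

```bash

cat >> h.py <<'E'
O=np.array([.5615,.0213,.036])
def tcp(h,base,offz=0,O=O):  # TCP for a can base at height h on the outer axis
    y=np.array([np.sin(AZ),-np.cos(AZ),0]); return O+A*(h+base)-offz*np.cross(-A,y)
E
python3 -m handwheel '-1 -.07 0 .05 .8 0 .3;-1 -.07 0 .05 .8 0 .3;-1 -.07 0 .05 .8 0 .3;-1 -.07 0 .05 .8 0 .3;-1 -.07 0 .05 .8 0 .3' 
python3 -m handwheel '-1 -.07 0 .05 .8 0 .3;0 0 0 .05 .7 0 .3;0 0 0 0 .2 0 .3;0 0 0 0 0 0 .3' 
python3 - <<'E'
from h import *
need(tcp(.075,.05,.0014),np.pi/6)
held(DIM["middle_can"],.082,tag="m2")
c=cal("wrist");im,d=viewer.grab_frame("wrist"); cv2.imwrite("pics/w2.png",im)
r=viewer.regions_of("outer_can","wrist")
for q in r[:1]:
    P=cloud("wrist",d,q["region"],c); print(q["conf"],q["xy"],len(P))
    for f in ([0,1,2],[0,1,2,4]):print(fit(P,DIM["outer_can"],[*O,np.pi/6,AZ],f))
E
```

```text
time_s: 7.6
ee_pos: [0.5525, 0.0376, 0.221]
tool_rot: [0.84, 0.901, -1.324]
force: [0.2, -0.2, -1.7]
width: 0.0559
time_s: 8.0
ee_pos: [0.5556, 0.0885, 0.22]
tool_rot: [0.776, 0.838, -1.35]
force: [0.7, 0.2, -0.7]
width: 0.0557
t 8.0 pos [0.5556 0.0885 0.22  ] w 0.0557 F [ 0.7  0.2 -0.7] q [ 0.31  0.5   0.01  1.22 -0.51  1.84]
 shift units [ 0.05 -0.12 -2.55]  turn units [ 0.01 -0.02 -0.03] frame [[0.03, 1.0, 0.06], [-0.5, 0.07, -0.86], [-0.87, -0.0, 0.5]]
side 492 base [0.5583 0.061  0.1783] axis [-0.035  0.5    0.865] err 0.0008 rel in tool [0.05   0.0008 0.003 ] ax tool [-1.  0.  0.]
side 492 base [0.5579 0.0609 0.1773] axis [-0.012  0.528  0.849] err 0.0007 rel in tool [0.0508 0.0004 0.0026] ax tool [-0.999  0.025 -0.032]
top 579 base [0.5577 0.0632 0.1769] axis [-0.035  0.5    0.865] err 0.0004 rel in tool [0.0501 0.0004 0.0004] ax tool [-1.  0.  0.]
top 579 base [0.5576 0.0633 0.1768] axis [-0.029  0.495  0.868] err 0.0004 rel in tool [0.0501 0.0002 0.0003] ax tool [-1.     0.006  0.006]
0.64 [320.7, 140.0] 4558
(array([0.56180824, 0.02300151, 0.03332487, 0.52359878, 1.6406095 ]), array([-0.03487824,  0.49878203,  0.8660254 ]), np.float64(0.0003583419668212757))
(array([0.56196583, 0.02301246, 0.03332466, 0.52359878, 1.65051378]), array([-0.03981652,  0.49841212,  0.8660254 ]), np.float64(0.00035865112714268373))
```

View pics/w2.png

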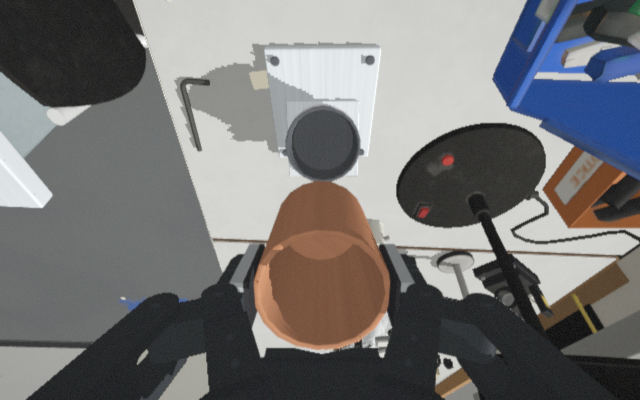

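The wrist view shows the outer mouth at (322,143) and the held can's mouth at about (320,290). I'll fit both in this one frame so the calibration error cancels.

```bash

cat >> h.py <<'E'
def rel(inner,outer,base,O0=O,pc=None,names=("wrist",),L=None):
    s=manip.sense(); R=Ro.from_rotvec(s["tool_rot"]); ax=-R.as_matrix()[:,0]; Y=np.array([np.sin(AZ),-np.cos(AZ),0]); N=np.cross(-A,Y)
    L=DIM[inner][2]
    for n in names:
        c=cal(n); im,d=viewer.grab_frame(n); 
        r=viewer.regions_of(outer,n); Po=cloud(n,d,r[0]["region"],c)
        q=Po-O0; h=q@A; rr=np.linalg.norm(q-h[:,None]*A,axis=1); Po=Po[(rr<.045)&(h>-.02)&(h<.1)] 
        o,a,e=fit(Po,DIM[outer],[*O0,np.pi/6,AZ],[0,1,2])
        P=cloud(n,d,np.ones(d.shape,bool),c); b0=s["ee_pos"]-ax*base; q=P-b0; h=q@ax; rr=np.linalg.norm(q-h[:,None]*ax,axis=1)
        y=R.as_matrix()[:,1]; m=(rr<DIM[inner][0]+.006)&(h>-.005)&(h<L+.005)&~((np.abs(q@y)>.024)&(h>base-.03)); P=P[m]
        tl=np.arccos(ax[2]);az=np.arctan2(ax[1],ax[0])
        for f in ([0,1,2],[0,1,2,3,4]):
            b,ab,e2=fit(P,DIM[inner],[*b0,tl,az],f)
            D=b[:3]-o[:3]; print(n,len(Po),len(P),"O",o[:3].round(4),e.round(5),"b",b[:3].round(4),ab.round(3),e2.round(5),"| along A %.4f alongY %.4f alongN(down) %.4f"%(D@A,D@Y,D@N), "tilt in tool", R.inv().apply(ab).round(3),"rel",R.inv().apply(b[:3]-s["ee_pos"]).round(4))
E
python3 - <<'E'
from h import *
rel("middle_can","outer_can",.05,names=("wrist","top","side"))
Y=np.array([np.sin(AZ),-np.cos(AZ),0]);print("Y",Y,"N",np.cross(-A,Y))
E
```

```text
wrist 4590 15347 O [0.5618 0.023  0.0333] 0.00037 b [0.558  0.0612 0.1768] [-0.034  0.5    0.865] 0.00032 | along A 0.1434 alongY -0.0011 alongN(down) 0.0385 tilt in tool [-1.  0.  0.] rel [0.051  0.0007 0.0006]
wrist 4590 15347 O [0.5618 0.023  0.0333] 0.00037 b [0.5574 0.0611 0.1767] [-0.024  0.5    0.866] 0.00031 | along A 0.1434 alongY -0.0017 alongN(down) 0.0385 tilt in tool [-1.     0.011  0.   ] rel [0.051  0.0001 0.0006]
top 484 902 O [0.5625 0.0219 0.0358] 0.00077 b [0.5576 0.0633 0.1778] [-0.034  0.5    0.865] 0.00041 | along A 0.1438 alongY -0.0020 alongN(down) 0.0349 tilt in tool [-1.  0.  0.] rel [ 0.049   0.0005 -0.0007]
top 484 902 O [0.5625 0.0219 0.0358] 0.00077 b [0.5574 0.0634 0.1778] [-0.027  0.498  0.867] 0.0004 | along A 0.1438 alongY -0.0022 alongN(down) 0.0348 tilt in tool [-1.     0.007  0.003] rel [ 0.049   0.0002 -0.0008]
side 642 730 O [0.5622 0.0208 0.0349] 0.00082 b [0.5583 0.0608 0.1777] [-0.034  0.5    0.865] 0.00074 | along A 0.1438 alongY -0.0011 alongN(down) 0.0366 tilt in tool [-1.  0.  0.] rel [0.0503 0.001  0.0014]
side 642 730 O [0.5622 0.0208 0.0349] 0.00082 b [0.5584 0.0614 0.1777] [-0.037  0.49   0.871] 0.0007 | along A 0.1440 alongY -0.0010 alongN(down) 0.0360 tilt in tool [-1.    -0.003  0.011] rel [0.0501 0.0011 0.0009]
Y [0.99756405 0.06975647 0.        ] N [ 0.06041088 -0.86391581  0.5       ]
```

```bash

python3 -m handwheel '0 0 0 .02 -.07 -.8 .3;0 0 0 .02 -.07 -.9 .3;0 0 0 .02 -.05 -.8 .3;0 0 0 0 -.04 -.4 .3;0 0 0 0 0 0 .3' 
python3 - <<'E'
from h import *
need(tcp(.065,.05,.001),np.pi/6)
rel("middle_can","outer_can",.05,names=("wrist","top","side"))
E
```

```text
time_s: 9.0
ee_pos: [0.5564, 0.0813, 0.1319]
tool_rot: [0.775, 0.838, -1.351]
force: [-1.2, -0.2, -1.1]
width: 0.0556
t 9.0 pos [0.5564 0.0813 0.1319] w 0.0556 F [-1.2 -0.2 -1.1] q [ 0.3   0.56 -0.12  1.02 -0.51  1.83]
 shift units [ 0.04 -0.06  0.11]  turn units [ 0.02 -0.04 -0.02] frame [[0.03, 1.0, 0.06], [-0.5, 0.07, -0.86], [-0.87, -0.0, 0.5]]
wrist 2406 15334 O [0.5618 0.0231 0.0334] 0.00042 b [0.5587 0.0553 0.0881] [-0.033  0.501  0.865] 0.00031 | along A 0.0635 alongY -0.0008 alongN(down) -0.0006 tilt in tool [-1. -0. -0.] rel [0.0511 0.0006 0.0006]
wrist 2406 15334 O [0.5618 0.0231 0.0334] 0.00042 b [0.5581 0.0552 0.0881] [-0.022  0.501  0.865] 0.0003 | along A 0.0635 alongY -0.0014 alongN(down) -0.0007 tilt in tool [-1.     0.011  0.   ] rel [0.0511 0.0001 0.0006]
top 507 715 O [0.5624 0.0221 0.036 ] 0.00092 b [0.56   0.0576 0.091 ] [-0.033  0.501  0.865] 0.00041 | along A 0.0654 alongY 0.0001 alongN(down) -0.0034 tilt in tool [-1. -0. -0.] rel [0.0474 0.0021 0.0001]
top 507 715 O [0.5624 0.0221 0.036 ] 0.00092 b [0.5598 0.0577 0.091 ] [-0.028  0.499  0.866] 0.00041 | along A 0.0655 alongY -0.0001 alongN(down) -0.0035 tilt in tool [-1.     0.004  0.003] rel [0.0474 0.0019 0.    ]
side 653 699 O [0.5623 0.0209 0.0358] 0.00081 b [0.5605 0.0543 0.0916] [-0.033  0.501  0.865] 0.00075 | along A 0.0650 alongY 0.0005 alongN(down) -0.0010 tilt in tool [-1. -0. -0.] rel [0.0485 0.0024 0.0034]
side 653 699 O [0.5623 0.0209 0.0358] 0.00081 b [0.5597 0.0546 0.0913] [0.012 0.483 0.876] 0.00078 | along A 0.0650 alongY -0.0003 alongN(down) -0.0016 tilt in tool [-0.999  0.043  0.024] rel [0.0486 0.0016 0.0029]
```

```bash

python3 -m handwheel '0 0 0 .04 -.17 -.22 .3;0 0 0 .01 -.14 -.24 .3;0 0 0 .01 -.14 -.24 .3;0 0 0 0 0 0 .3' 
python3 -c "
from h import *
s=manip.sense(); print(s['force'],s['ft_torque'])
rel('middle_can','outer_can',.05)"
```

```text
time_s: 9.7
ee_pos: [0.5582, 0.0673, 0.1109]
tool_rot: [0.775, 0.838, -1.352]
force: [-1.3, -0.3, -1.5]
width: 0.0557
[-1.27912645 -0.27248598 -1.51915837] [0.62147089 0.12847518 0.0149082 ]
wrist 2517 16432 O [0.5618 0.023  0.0333] 0.00039 b [0.5605 0.0414 0.0669] [-0.033  0.5    0.865] 0.00036 | along A 0.0383 alongY 0.0000 alongN(down) 0.0009 tilt in tool [-1.  0.  0.] rel [0.0511 0.0006 0.0005]
wrist 2517 16432 O [0.5618 0.023  0.0333] 0.00039 b [0.5597 0.0418 0.0667] [-0.018  0.492  0.87 ] 0.00036 | along A 0.0383 alongY -0.0007 alongN(down) 0.0003 tilt in tool [-1.     0.014  0.011] rel [ 0.051  -0.0001 -0.0001]
```

Inside by 12 mm with no contact force, so I continue down.

```bash

python3 -m handwheel '0 0 0 .01 -.14 -.24 .3;0 0 0 .01 -.13 -.25 .3;0 0 0 .01 -.14 -.24 .3;0 0 0 0 0 0 .3' 
python3 -m handwheel '0 0 0 0 -.04 -.07 .3;0 0 0 0 -.04 -.07 .3;0 0 0 0 0 0 .3' 
python3 -c "
from h import *
s=manip.sense(); print(s['force'],s['ft_torque'])
rel('middle_can','outer_can',.05)"
```

```text
time_s: 10.2
ee_pos: [0.5591, 0.0551, 0.089]
tool_rot: [0.775, 0.838, -1.351]
force: [-0.2, -0.2, -1.3]
width: 0.056
time_s: 10.5
ee_pos: [0.5599, 0.0535, 0.086]
tool_rot: [0.777, 0.837, -1.35]
force: [0.5, -0.3, -0.7]
width: 0.0555
[ 0.48100333 -0.31377169 -0.7155189 ] [ 0.63110328  0.03660525 -0.07196035]
wrist 2899 16372 O [0.5618 0.0231 0.0334] 0.00037 b [0.5624 0.0277 0.0419] [-0.035  0.5    0.865] 0.00042 | along A 0.0097 alongY 0.0009 alongN(down) 0.0003 tilt in tool [-1. -0.  0.] rel [0.0511 0.0007 0.0003]
wrist 2899 16372 O [0.5618 0.0231 0.0334] 0.00037 b [0.5617 0.0285 0.0416] [-0.022  0.486  0.874] 0.00044 | along A 0.0099 alongY 0.0003 alongN(down) -0.0006 tilt in tool [-1.     0.012  0.017] rel [ 0.0509  0.     -0.0006]
```

```bash

python3 -m handwheel '0 0 0 0 -.03 -.055 .3;0 0 0 0 -.03 -.055 .3;0 0 0 0 0 0 .3' 
python3 -m handwheel '0 0 0 0 -.02 -.03 .3;0 0 0 0 0 0 .3' 
python3 -m handwheel '0 0 0 0 -.02 -.03 .3;0 0 0 0 0 0 .3' 
python3 -c "
from h import *
s=manip.sense(); print(s['force'],s['ft_torque'])
rel('middle_can','outer_can',.05)"
```

```text
time_s: 10.9
ee_pos: [0.5598, 0.0516, 0.0826]
tool_rot: [0.777, 0.837, -1.35]
force: [0.0, 0.3, -0.7]
width: 0.0562
time_s: 11.1
ee_pos: [0.56, 0.0513, 0.0821]
tool_rot: [0.777, 0.837, -1.349]
force: [-1.2, 1.0, 2.0]
width: 0.056
time_s: 11.3
ee_pos: [0.56, 0.0512, 0.082]
tool_rot: [0.777, 0.837, -1.348]
force: [-6.4, 7.6, 12.0]
width: 0.0554
[-6.39705372  7.55839109 12.00571339] [ 0.5702129   0.91088395 -0.46910706]
wrist 2913 16328 O [0.5618 0.0231 0.0333] 0.00036 b [0.5625 0.0255 0.038 ] [-0.036  0.499  0.866] 0.00044 | along A 0.0052 alongY 0.0008 alongN(down) 0.0002 tilt in tool [-1. -0. -0.] rel [0.051  0.0006 0.0002]
wrist 2913 16328 O [0.5618 0.0231 0.0333] 0.00036 b [0.5618 0.0264 0.0376] [-0.023  0.485  0.874] 0.00047 | along A 0.0054 alongY 0.0002 alongN(down) -0.0008 tilt in tool [-1.     0.012  0.018] rel [ 0.0509 -0.     -0.0007]
```

The copper can is home: its base is at 5.2 mm in the outer can's frame and the floor contact force shows. I release it, back off along the axis and go to the inner can.

```bash

python3 -m handwheel '0 0 0 0 0 0 .6;0 0 0 0 0 0 1;0 0 0 0 0 0 1;0 0 0 0 0 0 1;0 0 0 -.01 .16 .29 1' 
python3 -m handwheel '0 0 0 -.02 .35 .6 1;0 0 0 -.03 .5 .87 1;0 0 0 -.03 .5 .87 1;0 0 0 -.03 .5 .87 1;0 0 0 0 .3 .5 1' 
python3 -m handwheel '1 .07 0 -.4 .6 0 1;1 .07 0 -.4 .6 0 1;1 .07 0 -.4 .6 0 1;1 .07 0 -.4 .6 0 1;1 .07 0 -.4 .6 0 1' 
python3 -m handwheel '1 .07 0 -.4 .5 0 1;0 0 0 -.4 .3 0 1;0 0 0 -.2 0 0 1;0 0 0 0 0 0 1' 
python3 - <<'E'
from h import *
need([.4495,.3025,.081],0)
for n in ("wrist","top","side"):
    c=cal(n); im,d=viewer.grab_frame(n); cv2.imwrite(f"pics/{n}3.png",im)
    r=viewer.regions_of("inner_can",n)
    if r:
        P=cloud(n,d,r[0]["region"],c); print(n,r[0]["conf"],r[0]["xy"],len(P),fit(P,DIM["inner_can"],[.4495,.3025,0,0,0],[0,1]))
    r=viewer.regions_of("middle_can",n)
    for q in r[:1]:
        P=cloud(n,d,q["region"],c); print(n,"middle",q["conf"],q["xy"],len(P))
        for f in ([0,1,2],[0,1,2,3,4]):
            o,a,e=fit(P,DIM["middle_can"],[*(O+A*.005),np.pi/6,AZ],f); print(o.round(4),a.round(3),e)
a=cv2.imread("pics/wrist3.png"); b=cv2.imread("pics/side3.png")[130:290,220:476]; cv2.imwrite("pics/d.png",np.vstack([cv2.resize(a,(480,300)),cv2.resize(b,(480,300))]))
E
```

```text
time_s: 11.9
ee_pos: [0.5589, 0.0548, 0.089]
tool_rot: [0.776, 0.838, -1.352]
force: [0.2, 1.0, -0.9]
width: 0.0854
time_s: 12.4
ee_pos: [0.557, 0.1213, 0.2037]
tool_rot: [0.779, 0.836, -1.348]
force: [0.3, 0.2, -0.1]
width: 0.0854
time_s: 12.9
ee_pos: [0.496, 0.2109, 0.202]
tool_rot: [1.096, 1.178, -1.191]
force: [-0.3, -0.2, -0.1]
width: 0.0855
time_s: 13.3
ee_pos: [0.4656, 0.234, 0.2012]
tool_rot: [1.153, 1.242, -1.156]
force: [0.5, -0.1, -0.1]
width: 0.0854
t 13.3 pos [0.4656 0.234  0.2012] w 0.0854 F [ 0.5 -0.1 -0.1] q [ 0.33  0.3  -0.22  1.05 -0.    1.82]
 shift units [-0.54  2.28 -4.01]  turn units [ 0.02 -0.   -0.04] frame [[-0.0, 1.0, 0.07], [-0.0, 0.07, -1.0], [-1.0, -0.0, 0.0]]
wrist 0.62 [377.1, 307.9] 4976 (array([0.54891655, 0.07107967, 0.        , 0.        , 0.        ]), array([0., 0., 1.]), np.float64(0.011758866939504162))
wrist middle 0.86 [393.4, 346.1] 1034
[0.5598 0.0288 0.0357 0.5236 1.6406] [-0.035  0.499  0.866] 0.00047952491416543893
[0.5593 0.0305 0.0349 0.4936 1.6311] [-0.029  0.473  0.881] 0.00048678226060848255
top middle 0.88 [351.5, 194.9] 750
[0.5586 0.0273 0.0387 0.5236 1.6406] [-0.035  0.499  0.866] 0.0006381082292833701
[0.5583 0.0274 0.0385 0.5201 1.6311] [-0.03   0.496  0.868] 0.000634858207751146
side 0.7 [252.2, 174.3] 612 (array([0.45020766, 0.30219102, 0.        , 0.        , 0.        ]), array([0., 0., 1.]), np.float64(0.0007733434306810751))
```

View pics/d.png

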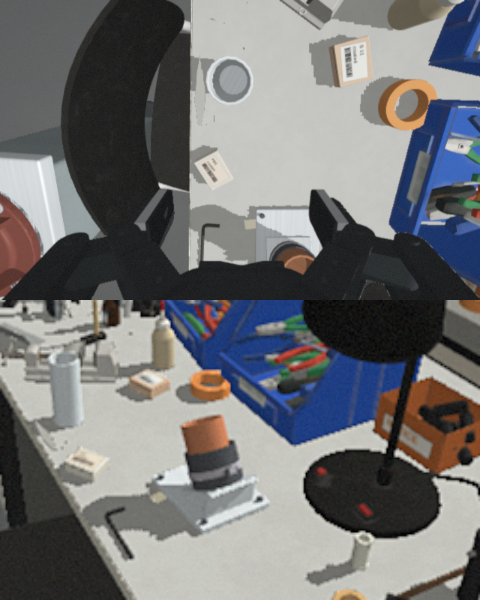

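The side view (lower half) shows the copper can standing in the outer one. The inner can is at about (307,104) in the wrist frame. Now I grasp it.

```bash

python3 -m handwheel '0 0 0 -.18 .7 0 1;0 0 0 -.18 .8 0 1;0 0 0 -.18 .7 0 1;0 0 0 0 .08 -.3 1;0 0 0 0 0 0 1' 
python3 - <<'E'
from h import *
need([.4495,.3025,.082],0)
c=cal("wrist"); im,d=viewer.grab_frame("wrist"); P=cloud("wrist",d,np.ones(d.shape,bool),c)
P=P[(np.hypot(P[:,0]-.4495,P[:,1]-.3025)<.035)&(P[:,2]>.01)&(P[:,2]<.118)]; print(len(P),fit(P,DIM["inner_can"],[.4495,.3025,0,0,0],[0,1]))
E
```

```text
time_s: 14.25
ee_pos: [0.4495, 0.3021, 0.1907]
tool_rot: [1.153, 1.244, -1.157]
force: [0.4, -0.2, 0.2]
width: 0.0856
t 14.25 pos [0.4495 0.3021 0.1907] w 0.0856 F [ 0.4 -0.2  0.2] q [ 0.46  0.35 -0.18  1.04 -0.    1.95]
 shift units [-0.    0.01 -3.62]  turn units [ 0.01 -0.02 -0.04] frame [[-0.0, 1.0, 0.07], [-0.0, 0.07, -1.0], [-1.0, -0.0, 0.0]]
3283 (array([0.44991416, 0.30383231, 0.        , 0.        , 0.        ]), array([0., 0., 1.]), np.float64(0.0002714084969902362))
```

```bash

python3 -m handwheel '0 0 0 0 .04 -.8 1;0 0 0 0 0 -1 1;0 0 0 0 0 -1 1;0 0 0 0 0 -.6 1;0 0 0 0 0 -.2 1' 
python3 -m handwheel '0 0 0 0 0 0 .5;0 0 0 0 0 0 .2;0 0 0 0 0 0 .2;0 0 0 0 0 0 .2;0 0 0 0 0 0 .2' 40
python3 -m handwheel '0 0 0 0 0 0 .2;0 0 0 0 0 .4 .2;0 0 0 0 0 .9 .2;0 0 0 0 0 1 .2;0 0 0 0 0 1 .2' 
python3 -m handwheel '0 0 0 0 0 1 .2;0 0 0 0 0 1 .2;0 0 0 .1 -.4 .5 .2;0 0 0 .1 -.3 .2 .2;0 0 0 0 0 0 .2' 
python3 - <<'E'
from h import *
need(tcp(.15,.08,0),np.pi/6)
held(DIM["inner_can"],.112,tag="i1")
E
```

```text
time_s: 14.8
ee_pos: [0.4494, 0.3019, 0.0822]
tool_rot: [1.154, 1.243, -1.159]
force: [-0.8, -0.3, -0.1]
width: 0.0855
time_s: 15.3
ee_pos: [0.4509, 0.3038, 0.0855]
tool_rot: [1.157, 1.242, -1.154]
force: [-1.4, -0.5, 5.3]
width: 0.0454
time_s: 15.8
ee_pos: [0.4502, 0.3034, 0.1854]
tool_rot: [1.156, 1.242, -1.155]
force: [0.7, 0.2, -1.8]
width: 0.0455
time_s: 16.3
ee_pos: [0.4569, 0.2817, 0.2652]
tool_rot: [1.158, 1.241, -1.155]
force: [0.6, 0.1, -1.4]
width: 0.0453
t 16.3 pos [0.4569 0.2817 0.2652] w 0.0453 F [ 0.6  0.1 -1.4] q [ 0.42  0.3  -0.06  1.22 -0.    1.92]
 shift units [ 3.22 -4.86 -1.  ]  turn units [-5.99 -0.4  -0.02] frame [[0.0, 1.0, 0.07], [0.0, 0.07, -1.0], [-1.0, 0.0, -0.0]]
side 513 base [0.4572 0.2816 0.1818] axis [ 0.001 -0.02   1.   ] err 0.0007 rel in tool [0.0834 0.0002 0.0001] ax tool [-1.     0.002  0.02 ]
side 513 base [0.4571 0.2812 0.1816] axis [ 0.002 -0.008  1.   ] err 0.0007 rel in tool [0.0836 0.0001 0.0006] ax tool [-1.     0.003  0.008]
top 286 base [0.4572 0.2819 0.1821] axis [ 0.001 -0.02   1.   ] err 0.0005 rel in tool [ 0.0831  0.0002 -0.0002] ax tool [-1.     0.002  0.02 ]
top 286 base [0.4567 0.2809 0.1827] axis [0.012 0.002 1.   ] err 0.0004 rel in tool [ 0.0824 -0.0004  0.0008] ax tool [-1.     0.014 -0.002]
```

```bash

python3 -m handwheel '-1 -.07 0 .5 -.6 0 .2;-1 -.07 0 .5 -.6 0 .2;-1 -.07 0 .5 -.6 0 .2;-1 -.07 0 .5 -.6 0 .2;-1 -.07 0 .5 -.6 0 .2' 
python3 -m handwheel '-1 -.06 0 .5 -.7 0 .2;0 0 0 .22 -.7 -.3 .2;0 0 0 0 -.4 -.4 .2;0 0 0 0 0 -.2 .2;0 0 0 0 0 0 .2' 
cat >> h.py <<'E'
def rel2(base,names=("wrist",),O0=O+A*.005,tag="r"):
    s=manip.sense(); R=Ro.from_rotvec(s["tool_rot"]); M=R.as_matrix(); ax=-M[:,0]; Y=np.array([np.sin(AZ),-np.cos(AZ),0]); N=np.cross(-A,Y)
    print("F",np.array(s["force"]).round(1),"T",np.array(s["ft_torque"]).round(2))
    for n in names:
        c=cal(n); im,d=viewer.grab_frame(n); cv2.imwrite(f"pics/{n}_{tag}.png",im)
        hsv=cv2.cvtColor(im,cv2.COLOR_BGR2HSV); cop=(hsv[...,1]>90)&((hsv[...,0]<16)|(hsv[...,0]>174)); cop=cv2.erode(cop.astype(np.uint8),np.ones((2,2)))>0
        Po=cloud(n,d,cop,c); q=Po-O0; h=q@A; rr=np.linalg.norm(q-h[:,None]*A,axis=1); Po=Po[(rr<.036)&(h>.02)&(h<.09)]
        P=cloud(n,d,~cop,c); b0=s["ee_pos"]-ax*base; q=P-b0; h=q@ax; rr=np.linalg.norm(q-h[:,None]*ax,axis=1)
        P=P[(rr<.028)&(h>max(-.005,(.09-(b0-O0)@A)))&(h<.117)&~((np.abs(q@M[:,1])>.018)&(h>base-.03))]
        tl=np.arccos(ax[2]);az=np.arctan2(ax[1],ax[0])
        for f in ([0,1,2],[0,1,2,3,4]):
            if len(Po)<40 or len(P)<40: print(n,len(Po),len(P)); break
            o,a,e=fit(Po,DIM["middle_can"],[*O0,np.pi/6,AZ],f); b,ab,e2=fit(P,DIM["inner_can"],[*b0,tl,az],f)
            D=b[:3]-o[:3]; m=o[:3]+.082*a; k=D+ab*((m-b[:3])@ab)-.082*a
            print(n,len(Po),len(P),"o",o[:3].round(4),a.round(3),e.round(5),"b",b[:3].round(4),ab.round(3),e2.round(5),"| A %.4f Y %.4f N %.4f"%(D@a,D@Y,D@N),"at mouth Y %.4f N %.4f"%(k@Y,k@N))
E
python3 - <<'E'
from h import *
need(tcp(.15,.083,0),np.pi/6)
rel2(.083,("wrist","top","side"))
E
```

```text
time_s: 16.9
ee_pos: [0.5314, 0.1922, 0.2631]
tool_rot: [0.837, 0.904, -1.324]
force: [-0.0, 0.0, -1.6]
width: 0.0453
time_s: 17.4
ee_pos: [0.5519, 0.1386, 0.2356]
tool_rot: [0.775, 0.839, -1.352]
force: [-0.2, -0.5, -1.0]
width: 0.0453
t 17.4 pos [0.5519 0.1386 0.2356] w 0.0453 F [-0.2 -0.5 -1. ] q [ 0.39  0.54  0.12  1.33 -0.49  1.93]
 shift units [ 0.05 -0.04  0.07]  turn units [ 0.02 -0.05 -0.02] frame [[0.03, 1.0, 0.06], [-0.5, 0.07, -0.86], [-0.87, -0.0, 0.5]]
F [-0.2 -0.5 -1. ] T [ 0.69  0.04 -0.04]
wrist 689 10229 o [0.5607 0.0291 0.0363] [-0.035  0.499  0.866] 0.00052 b [0.5551 0.0966 0.1607] [-0.032  0.5    0.865] 0.00031 | A 0.1416 Y -0.0009 N 0.0036 at mouth Y -0.0011 N 0.0037
wrist 689 10229 o [0.5621 0.0327 0.0337] [-0.054  0.412  0.909] 0.00054 b [0.5534 0.0964 0.1607] [-0.012  0.502  0.865] 0.00026 | A 0.1423 Y -0.0042 N 0.0080 at mouth Y -0.0035 N 0.0003
top 426 926 o [0.5586 0.0274 0.0395] [-0.035  0.499  0.866] 0.00054 b [0.5548 0.0961 0.1644] [-0.032  0.5    0.865] 0.00053 | A 0.1426 Y 0.0010 N 0.0029 at mouth Y 0.0008 N 0.0030
top 426 926 o [0.5565 0.0259 0.0403] [0.027 0.547 0.837] 0.0006 b [0.5541 0.0957 0.1644] [-0.039  0.512  0.858] 0.00058 | A 0.1420 Y 0.0025 N 0.0016 at mouth Y -0.0026 N 0.0069
side 349 780 o [0.5613 0.0243 0.038 ] [-0.035  0.499  0.866] 0.00076 b [0.5554 0.0964 0.1641] [-0.032  0.5    0.865] 0.00076 | A 0.1454 Y -0.0009 N 0.0004 at mouth Y -0.0011 N 0.0005
side 349 780 o [0.5599 0.0233 0.038 ] [-0.014  0.515  0.857] 0.00079 b [0.5548 0.0968 0.1639] [-0.024  0.495  0.868] 0.00076 | A 0.1459 Y 0.0000 N -0.0008 at mouth Y -0.0025 N 0.0003
```

View pics/wrist_r.png

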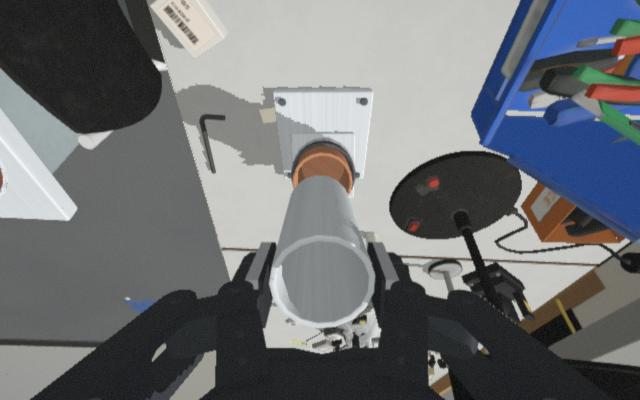

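The inner can's base is at about (322,180), just over the copper mouth at (322,170). I need a small shift toward the lower wall, then go closer and look again.

```bash

python3 -m handwheel '0 0 0 .03 -.2 -.4 .2;0 0 0 .03 -.22 -.46 .2;0 0 0 0 -.2 -.4 .2;0 0 0 0 0 0 .2' 
python3 - <<'E'
from h import *
rel2(.083,("wrist","top","side"))
E
```

```text
time_s: 17.95
ee_pos: [0.554, 0.1197, 0.1984]
tool_rot: [0.775, 0.839, -1.351]
force: [-0.9, 0.7, -1.8]
width: 0.0451
F [-0.9  0.7 -1.8] T [ 0.7   0.07 -0.01]
wrist 853 10224 o [0.5607 0.0293 0.0361] [-0.035  0.499  0.866] 0.00047 b [0.5572 0.0777 0.1235] [-0.033  0.5    0.865] 0.00032 | A 0.1000 Y -0.0002 N 0.0017 at mouth Y -0.0002 N 0.0017
wrist 853 10224 o [0.5611 0.031  0.0345] [-0.042  0.468  0.883] 0.00047 b [0.5555 0.0775 0.1236] [-0.013  0.502  0.865] 0.00027 | A 0.1006 Y -0.0023 N 0.0041 at mouth Y -0.0020 N 0.0013
top 301 804 o [0.5608 0.0292 0.0379] [-0.035  0.499  0.866] 0.00033 b [0.5572 0.0771 0.127 ] [-0.033  0.5    0.865] 0.00056 | A 0.1012 Y -0.0003 N 0.0029 at mouth Y -0.0003 N 0.0030
top 301 804 o [0.5568 0.0248 0.039 ] [0.016 0.549 0.835] 0.00063 b [0.5569 0.0769 0.127 ] [-0.045  0.509  0.86 ] 0.00062 | A 0.1022 Y 0.0038 N -0.0010 at mouth Y -0.0005 N 0.0039
side 349 749 o [0.5617 0.024  0.0379] [-0.035  0.499  0.866] 0.00077 b [0.5578 0.0777 0.1272] [-0.033  0.5    0.865] 0.00077 | A 0.1042 Y -0.0002 N -0.0020 at mouth Y -0.0002 N -0.0020
side 349 749 o [0.5597 0.0195 0.0384] [-0.004  0.555  0.832] 0.00075 b [0.5573 0.0782 0.127 ] [-0.028  0.494  0.869] 0.00075 | A 0.1062 Y 0.0018 N -0.0065 at mouth Y -0.0013 N -0.0014
```

The wrist view (N +1.7 mm) matches the kinematics from the copper release pose (+1.6 mm), so I trust that and correct before going in.

```bash

python3 -m handwheel '0 0 0 .01 -.09 -.27 .2;0 0 0 .01 -.14 -.24 .2;0 0 0 0 0 0 .2' 
python3 -m handwheel '0 0 0 .01 -.07 -.12 .2;0 0 0 0 -.07 -.12 .2;0 0 0 0 0 0 .2' 
python3 - <<'E'
from h import *
rel2(.083,("wrist","side"))
E
```

```text
time_s: 18.4
ee_pos: [0.5546, 0.1123, 0.1828]
tool_rot: [0.775, 0.838, -1.352]
force: [0.4, 1.2, -1.8]
width: 0.0453
time_s: 18.7
ee_pos: [0.5553, 0.1084, 0.1763]
tool_rot: [0.776, 0.838, -1.351]
force: [0.4, -0.0, -1.1]
width: 0.0451
F [ 0.4 -0.  -1.1] T [ 0.57  0.   -0.02]
wrist 1039 9995 o [0.5606 0.0293 0.036 ] [-0.035  0.499  0.866] 0.00044 b [0.5581 0.0744 0.1156] [-0.034  0.5    0.865] 0.00033 | A 0.0915 Y 0.0006 N 0.0007 at mouth Y 0.0006 N 0.0007
wrist 1039 9995 o [0.5612 0.031  0.0346] [-0.042  0.47   0.882] 0.00047 b [0.5568 0.074  0.1154] [-0.013  0.504  0.864] 0.00029 | A 0.0917 Y -0.0014 N 0.0030 at mouth Y -0.0008 N 0.0004
side 302 629 o [0.5622 0.0219 0.0348] [-0.035  0.499  0.866] 0.00078 b [0.558  0.0733 0.1164] [-0.034  0.5    0.865] 0.00072 | A 0.0965 Y -0.0006 N -0.0038 at mouth Y -0.0006 N -0.0038
side 302 629 o [0.5637 0.0165 0.0371] [-0.065  0.577  0.814] 0.00079 b [0.5581 0.0725 0.1169] [-0.037  0.512  0.858] 0.00073 | A 0.0977 Y -0.0017 N -0.0089 at mouth Y 0.0003 N -0.0008
```

```bash

python3 -m handwheel '0 0 0 0 -.07 -.12 .2;0 0 0 .01 -.07 -.12 .2;0 0 0 0 0 0 .2' 
python3 -m handwheel '0 0 0 0 -.07 -.12 .2;0 0 0 .01 -.07 -.12 .2;0 0 0 0 0 0 .2' 
python3 - <<'E'
from h import *
rel2(.083)
a=cv2.imread("pics/wrist_r.png")[80:380,200:450]; cv2.imwrite("pics/e.png",cv2.resize(a,None,fx=2,fy=2))
E
```

```text
time_s: 19.1
ee_pos: [0.5556, 0.1042, 0.169]
tool_rot: [0.776, 0.838, -1.351]
force: [-0.5, 0.0, -2.1]
width: 0.0452
time_s: 19.4
ee_pos: [0.5558, 0.1, 0.1617]
tool_rot: [0.776, 0.838, -1.351]
force: [-0.3, 0.0, -1.3]
width: 0.0453
F [-0.3  0.  -1.3] T [ 0.61 -0.02 -0.02]
wrist 1171 9602 o [0.5606 0.0295 0.0359] [-0.035  0.499  0.866] 0.00035 b [0.5581 0.0743 0.1154] [-0.033  0.5    0.865] 0.00033 | A 0.0914 Y 0.0006 N 0.0009 at mouth Y 0.0006 N 0.0009
wrist 1171 9602 o [0.5613 0.0266 0.0371] [-0.044  0.498  0.866] 0.00017 b [0.5571 0.0742 0.1156] [-0.014  0.504  0.864] 0.00029 | A 0.0918 Y -0.0008 N -0.0021 at mouth Y -0.0003 N -0.0021
```

View pics/e.png

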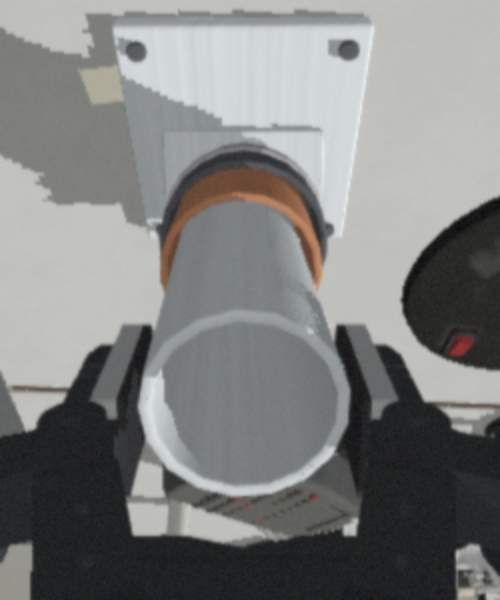

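The can is inside the copper mouth (crop about (245,200)), with clearance round it and no contact force. I continue down.

```bash

python3 -m handwheel '0 0 0 .01 -.14 -.24 .2;0 0 0 .01 -.14 -.24 .2;0 0 0 .01 -.14 -.24 .2;0 0 0 0 0 0 .2' 
python3 -m handwheel '0 0 0 .01 -.14 -.24 .2;0 0 0 .01 -.14 -.24 .2;0 0 0 0 0 0 .2' 
python3 -m handwheel '0 0 0 0 -.07 -.12 .2;0 0 0 0 0 0 .2' 
python3 - <<'E'
from h import *
need(tcp(.009,.083),np.pi/6); rel2(.083)
E
```

```text
time_s: 19.85
ee_pos: [0.5564, 0.0869, 0.1394]
tool_rot: [0.775, 0.838, -1.352]
force: [0.5, 0.0, -0.7]
width: 0.0457
time_s: 20.15
ee_pos: [0.557, 0.0786, 0.1252]
tool_rot: [0.775, 0.838, -1.352]
force: [-0.0, -0.5, -1.2]
width: 0.0454
time_s: 20.35
ee_pos: [0.5574, 0.0771, 0.1224]
tool_rot: [0.776, 0.838, -1.351]
force: [-0.3, -0.4, -0.8]
width: 0.0453
t 20.35 pos [0.5574 0.0771 0.1224] w 0.0453 F [-0.3 -0.4 -0.8] q [ 0.29  0.57 -0.14  0.99 -0.51  1.82]
 shift units [ 0.03 -0.33 -0.22]  turn units [ 0.02 -0.03 -0.03] frame [[0.03, 1.0, 0.06], [-0.5, 0.07, -0.86], [-0.87, -0.0, 0.5]]
F [-0.3 -0.4 -0.8] T [ 0.62  0.04 -0.02]
wrist 2042 6273 o [0.5606 0.0295 0.0358] [-0.035  0.499  0.866] 0.00036 b [0.5611 0.035  0.0475] [-0.034  0.5    0.865] 0.0003 | A 0.0129 Y 0.0009 N 0.0011 at mouth Y 0.0010 N 0.0010
wrist 2042 6273 o [0.5612 0.0306 0.0348] [-0.044  0.48   0.876] 0.00039 b [0.5592 0.0347 0.0476] [-0.014  0.503  0.864] 0.00029 | A 0.0133 Y -0.0017 N 0.0027 at mouth Y 0.0005 N 0.0007
```

```bash

python3 -m handwheel '0 0 0 0 -.06 -.12 .2;0 0 0 0 -.04 -.06 .2;0 0 0 0 0 0 .2' 
python3 -m handwheel '0 0 0 0 -.03 -.05 .2;0 0 0 0 0 0 .2' 
python3 -m handwheel '0 0 0 0 -.02 -.03 .2;0 0 0 0 0 0 .2' 
python3 -c "
from h import *
rel2(.083)"
```

```text
time_s: 20.7
ee_pos: [0.5575, 0.0741, 0.117]
tool_rot: [0.776, 0.838, -1.35]
force: [-0.5, -0.8, -1.7]
width: 0.045
time_s: 20.9
ee_pos: [0.5576, 0.0733, 0.1157]
tool_rot: [0.776, 0.838, -1.35]
force: [-0.5, -0.1, -1.4]
width: 0.0452
time_s: 21.1
ee_pos: [0.5576, 0.0727, 0.1148]
tool_rot: [0.776, 0.838, -1.35]
force: [0.8, -0.9, -0.9]
width: 0.0451
F [ 0.8 -0.9 -0.9] T [ 0.52 -0.05  0.05]
wrist 2219 5225 o [0.5606 0.0295 0.0358] [-0.035  0.499  0.866] 0.00034 b [0.5585 0.0723 0.1121] [-0.034  0.5    0.865] 0.00033 | A 0.0875 Y 0.0009 N 0.0010 at mouth Y 0.0009 N 0.0010
wrist 2219 5225 o [0.5611 0.0306 0.0347] [-0.043  0.479  0.877] 0.00037 b [0.5583 0.0723 0.112 ] [-0.018  0.5    0.866] 0.00034 | A 0.0878 Y 0.0001 N 0.0025 at mouth Y 0.0007 N 0.0006
```

```bash

python3 -m handwheel '0 0 0 0 -.02 -.03 .2;0 0 0 0 0 0 .2' 
python3 -m handwheel '0 0 0 0 -.015 -.03 .2;0 0 0 0 0 0 .2' 
python3 -m handwheel '0 0 0 0 -.015 -.03 .2;0 0 0 0 0 0 .2'
```

```text
time_s: 21.35
ee_pos: [0.5577, 0.0726, 0.1147]
tool_rot: [0.777, 0.838, -1.349]
force: [-1.9, 2.4, 5.2]
width: 0.0455
time_s: 21.55
ee_pos: [0.5578, 0.0726, 0.1145]
tool_rot: [0.777, 0.838, -1.348]
force: [-5.7, 7.7, 14.8]
width: 0.045
time_s: 21.75
ee_pos: [0.5578, 0.0726, 0.1144]
tool_rot: [0.777, 0.838, -1.347]
force: [-8.5, 12.0, 22.1]
width: 0.0447
```

The floor contact comes at the predicted depth (9.2 mm travelled of about 9 expected). I release and retreat along the axis.

```bash

python3 -m handwheel '0 0 0 0 .01 .03 .2;0 0 0 0 0 0 .4;0 0 0 0 0 0 .8;0 0 0 0 0 0 1;0 0 0 0 0 0 1' 
python3 -m handwheel '0 0 0 -.01 .16 .29 1;0 0 0 -.02 .35 .6 1;0 0 0 -.03 .5 .87 1;0 0 0 -.03 .5 .87 1;0 0 0 -.03 .5 .87 1' 
python3 -m handwheel '0 0 0 -.3 .6 .4 1;0 0 0 -.5 .6 0 1;0 0 0 -.5 .6 0 1;0 0 0 -.3 .3 0 1;0 0 0 0 0 0 1' 
python3 - <<'E'
from h import *
ims=[]
for n in ("side","top"):
    c=cal(n); im,d=viewer.grab_frame(n); P=cloud(n,d,np.ones(d.shape,bool),c); h=(P-O)@A; rr=np.linalg.norm(P-O-h[:,None]*A,axis=1)
    for t,z0,lo,hi in (("middle_can",.005,.055,.092),("inner_can",.009,.094,.128)):
        m=(rr<DIM[t][0]+.006)&(h>lo)&(h<hi)
        for f in ([0,1,2],):
            o,a,e=fit(P[m],DIM[t],[*(O+A*z0),np.pi/6,AZ],f); print(n,t,m.sum(),"max h",np.percentile(h[m],98).round(4),"base h",((o[:3]-O)@A).round(4),a.round(3),e.round(5))
    ims.append(im)
cv2.imwrite("pics/f.png",np.vstack([cv2.resize(ims[0][130:290,220:476],(480,300)),cv2.resize(ims[1][120:320,180:500],(480,300))]))
print(manip.sense()["time_s"],manip.sense()["force"])
E
```

```text
time_s: 22.25
ee_pos: [0.5576, 0.0714, 0.113]
tool_rot: [0.776, 0.838, -1.35]
force: [-0.3, 0.2, 0.2]
width: 0.0851
time_s: 22.75
ee_pos: [0.5538, 0.1325, 0.2197]
tool_rot: [0.777, 0.837, -1.35]
force: [-0.3, -0.1, -0.0]
width: 0.0856
time_s: 23.25
ee_pos: [0.5053, 0.1959, 0.2304]
tool_rot: [0.775, 0.838, -1.349]
force: [-0.0, -0.6, 0.2]
width: 0.0856
side middle_can 343 max h 0.0906 base h 0.0556 [-0.035  0.499  0.866] 0.00085
side inner_can 221 max h 0.12 base h 0.0077 [-0.035  0.499  0.866] 0.00069
top middle_can 433 max h 0.0911 base h 0.0529 [-0.035  0.499  0.866] 0.00118
top inner_can 310 max h 0.1226 base h 0.0103 [-0.035  0.499  0.866] 0.00058
23.35 [-0.48049572 -0.213684    0.11646394]
```

View pics/f.png

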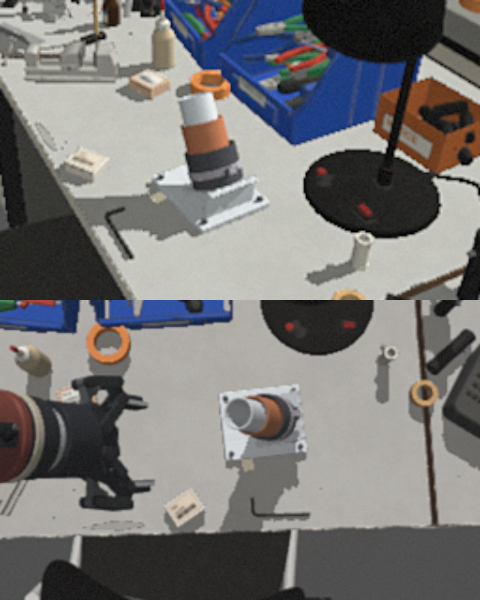

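The side view shows the inner can in the copper can in the outer can. The inner rim is at h = 0.120–0.123 m against 0.121 expected when home. The gripper is clear and the bystanders are where they were.

```bash
python3 -c "
from cell import order; print(order.hand_in())"
```

```text
the job is handed in; nothing more can be done
None
```

I put the copper can home in the clamped outer can, then the aluminium inner can home in the copper one. Each was lowered along the 30° axis until it touched bottom, released there, and the job is handed in at about 23 s of the 69 s allowed.

**Copper can:** its base came to rest 5.2 mm along the outer can's axis, where 5 mm is home. The floor contact was about 15 N.

**Inner can:** it touched the floor after 9.2 mm of the 9 mm expected. After release, the top and side cameras put its rim at 120–123 mm along the outer can's axis, where 121 mm is home. Contact reached about 27 N at the tool before I let go.

**Last picture:** the gripper was clear, and the bystanders in the picture looked undisturbed, judged by eye only. All forces I read stayed well under the limits.

**Checks that disagreed:**
- The last fit of the copper can failed: it gave base heights of 53–56 mm, because the fit used only the part of the can still showing. I relied on the depth and force measured before release, a fit after release at about home depth, and the picture.
- While I was lining up the inner can, the side camera differed from the wrist camera by 3–5 mm across the axis. I used the wrist camera, which matched the copper can's release position, and the can went in without contact.

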